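Pop the latch of the narrow spring-lid case and open it fully

TASK

Two spring-lid cases stand on the bench. With the fingertips, press down the release tab at the front of the narrower case so that its lid springs up, then let go of the tab and push the lid back until it is fully open against its stop, where it stays by itself. Only press and push: do not lift, tip or shove the cases along the bench, leave the wax block lying inside, keep the wider case shut and leave the other things where they are.

Things in the scene. Friction and masses are not known exactly. Their poses are not given: they have to be found in the camera images.
- narrow_case: The case to open: grey metal box, 76 mm wide (y), 90 deep (x), 44 high, loose, 1.5 kg, on a 6 mm steel base with a 50 mm wide tongue forward to x = -102 mm under the tab. Origin: underside, below the box centre. -x is the front (tab side), +x the hinge side, z up. Walls 4 mm, inner floor z = 10 mm. Flat aluminium lid 78 mm wide, 92 mm from hinge to front edge, 4 mm thick, top at z = 48 mm shut.
- narrow_tab_pivot (a point): Pivot of the narrow case's rocker latch, at x = -56, z = 28 mm in the case's frame, axis along y. The latch is 30 mm wide: its upright arm (4 mm thick, top at z = 53 mm) hooks over the lid's lip, its flat tab reaches 44 mm forward; pressing the tab tips the arm forward by up to 9 mm at its top.
- narrow_tab_pad (a point): Where to press: top middle of the rubber pad (20 mm deep, 28 mm wide) on the narrow case's tab, 34 mm in front of the tab's pivot, at x = -90 mm, y = 0, z = 32 mm in the case's frame when not pressed. Press straight down; it moves with the tab.
- narrow_tab (a joint): Narrow case's tab, rad: 0 at rest, up to 0.36 fully pressed (pad about 12 mm lower). The latch lets the lid go at about 0.25 (pad about 8.5 mm down). Sprung: about 2 N on the pad to start, 5 N fully pressed; it returns to 0 when let go.
- narrow_lid (a joint): Narrow case's lid, rad: 0 shut, 1.9 fully open against its stop (leaning back past upright). When unlatched a spring lifts it within about a second to about 1.05 (somewhat short of upright); from there a friction hinge holds it wherever it is left. Pushing it takes about 1 N at the front edge (then 80 mm above the hinge), straight back above the box.
- narrow_lid_hinge (a point): Middle of the narrow lid's hinge axis (along the case's y), at x = +45 mm, y = 0, z = 44 mm in the case's frame.
- narrow_lid_edge (a point): Middle of the front edge of the narrow lid, 92 mm from the hinge axis; moves with the lid.
- wide_case: The other case, to be left shut: 104 mm wide, otherwise like the narrow one. Origin: underside, below the centre of the box; front (tab side) at -x.
- wide_lid (a joint): Wide case's lid, rad: 0 shut; same mechanism as the narrow one's.
- wax_block: Brown wax block, 30 x 56 x 22 mm, 22 mm high, lying loose inside the narrow case (hidden until it is open). Origin: centre of its underside.
- tape_roll: Bystander: roll of tape, 46 mm across, 18 mm high, lying flat behind the cases. Origin: centre of its underside.
- hone: Bystander: pale sharpening stone, 40 x 172 x 22 mm, behind the cases. Origin: centre of its underside.
- pad_pliers: Bystander: pliers, 57 x 124 x 15 mm, lying behind the cases. Origin: centre of the underside.
- flux_brush: Bystander: short brush with wooden handle, 21 x 94 x 21 mm, to the left of the cases. Origin: centre of the underside.
- cork_block: Bystander: slim wooden block, 24 x 98 x 17 mm, behind the cases. Origin: centre of its underside.

How it is judged:
By the outcome, as a careful person would: the job done as asked, in the order asked, and still so for the second after the job is handed in, with the robot touching nothing.
It also fails if it takes over 34 s, if anything falls off the work surface, if the arm or the gripper's body presses on something with over 40 N, if the wrist force passes 120 N, or if a joint passes its speed limit or range.

ROBOT

A 6-joint arm with a two-finger parallel gripper is mounted at the origin on a cart in front of the work surface, level with it; the furniture and walls round the work are solid. World frame = base frame: x ahead of the robot, y to its left, z up, the work surface at z = 0. Lengths are in m, angles in rad, forces in N, time in s.
With the tool pointing down it reaches from about 0.35 to 0.975 m from the base axis. Payload 4.9 kg.
Tool frame: the origin (TCP) lies at the very end of the fingers, on their centre line; the grasp point (between the pads) lies behind it (manip.pinch_z is the y of the grasp point in the tool frame, in m); y points along the fingers, x is the direction in which the jaws open and shut, and the axes are right-handed (so a half turn about y gives the same grasp; the last joint's range is limited). The gripper opens to 85 mm and grips with 20 to 120 N. Pads are 22 mm wide; open, the fingers measure 114 mm over their backs; the gripper's body (76 mm by 85 mm) begins 54 mm behind the grasp point. The pads swing forward as they close: fully open they stand 13 mm farther back than shut.
Start: joints at [1.144, 0.053, 1.613, -0, 1.476, -0.119], TCP at [0.189, 0.596, 0.231] pointing down, gripper open.
Joint ranges: [-3.01, 3.01], [-1.01, 2.22], [0.06, 2.58], [-1.02, 4.17], [0.09, 2.62], [-3.14, 3.14]. Speed limits (rad/s): [2.57, 2.57, 3.14, 3.14, 3.14, 3.14].

INTERFACE

Orientations are given as a unit quaternion [w, x, y, z].
In Python, from plant import manip gives the robot as it stands.
- The arm moves only by the tool drive_tool, never from a script. Its argument "motion" is a list of rows, each a list of 3 entries, a list of its own where there are three numbers: the shift along the tool's x, y, z in units of 25 mm (1.0 is 25 mm), then the turn, a rotation vector about the tool's x, y, z in units of 5 degrees (1.0 is 5 degrees), then the closure, from -1 (fully open) to 1 (shut). A call has 1 to 12 rows; each row shifts and turns the commanded pose from where the row before left it, along the tool's axes as they then stand; what a row does not reach is not made up. A row lasts 1/10 s, in which the tool goes at most 50 mm and 8.59 degrees, less where a joint would pass 70% of its speed; a pose out of reach is approached as far as the arm can. A call is refused whole if a number of a shift passes 1 or a number of a turn 1, either way. A call with a gripper value outside its range is refused whole. The fingers move at their own pace and stop on an object; the grip force is fixed at half the most. Time passes only in rows, so rows that do not move let the fingers close. It gives the time, the measured TCP pose, the force and the opening at its end, in the units of the state.
- manip.state(): the state, without advancing time (a new reading comes with each control period).
- manip.grab_frame(name): name is "scene" or "side" or "wrist"; returns a dict with "img" (400x640x3 uint8, blue, green, red), "range_z" (400x640 float32, m along the optical axis (not along the pixel's ray), 0 where there is no reading), "camera_matrix" (3x3 intrinsics, pixels), "world_from_camera" (4x4, takes a point from camera to world coordinates); the wrist camera has in their place "T_tool_cam" (4x4, takes a point from camera to tool coordinates, whose origin is the TCP and whose axes are the tool frame's). Camera axes: x right, y down, z forward; pixel columns grow to the right and rows downward; lengths in m; the calibration is good to about 2 mm. A picture is of the moment at which its call begins: read the wrist's pose just before it.
- manip.job_done(): hands the job in, once; it reports no verdict.
The state is a dict: "time": time; "joint_pos": joint angles; "joint_vel": joint speeds; "joint_efforts": joint torques, N m; "tool_pos": TCP position; "tool_rot": TCP orientation; "contact_force": force on the tool from outside, world axes, zero at the start; "ft_torque": the same for the moment, N m; "gripper_width": opening from 0.0 (shut) to 1.0 (fully open).
Only numpy, scipy, OpenCV 4.12 (cv2) and the standard library are available. Lean on these libraries where they do the work, as an engineer would, in place of code of your own. Each camera call takes 0.05 s, during which the arm holds its last target. There are 200 camera calls.

## Working session

There is one attempt and no reset: what is moved stays moved. The work goes in short steps, Python scripts to look and compute and a tool call to move; the robot and the scene stay as the last step left them, time stands still between calls to the robot, and variables do not carry over. Pictures are saved under pics/ and viewed, about 8 in all and at most 12, crops included, and the job is handed in when it is done.

Besides the shell and the picture viewer there is one more tool, called after "Call:" by a JSON object that holds its "fn" and its "kwargs". drive_tool: Moves the arm, as the interface text tells. Its arguments: {"type":"object","properties":{"motion":{"type":"array","items":{"type":"array"}}},"required":["motion"]}

```bash
mkdir -p pics; cat > h.py <<'E'
import numpy as np, cv2
from plant import manip
def grab(n):
    f=manip.grab_frame(n); return f
def cloud(f,T=None):
    K=f["camera_matrix"]; T=f["world_from_camera"] if T is None else T
    z=f["range_z"]; v,u=np.indices(z.shape)
    P=np.stack([(u-K[0,2])/K[0,0]*z,(v-K[1,2])/K[1,1]*z,z],-1)@T[:3,:3].T+T[:3,3]
    P[z==0]=np.nan
    return P
E
python3 - <<'E'
from h import *
print(manip.state()); print(manip.pinch_z)
for n in("scene","side"):
    f=grab(n); cv2.imwrite(f"pics/{n}0.png",f["img"]); np.save(f"{n}0.npy",cloud(f)); print(n,f["world_from_camera"].round(3).tolist(),f["camera_matrix"].tolist())
E
```

```text
{'time': 0.0, 'joint_pos': array([ 1.14398877e+00,  5.33643588e-02,  1.61428133e+00,  1.59167390e-06,
        1.47600413e+00, -1.19024855e-01]), 'joint_vel': array([-0.00126108,  0.00060578, -0.00052802,  0.00146422, -0.00089049,
       -0.00134826]), 'joint_efforts': array([ 6.87654992e-04, -3.93674076e+01, -3.70175421e+01, -7.49842172e-06,
        7.14581736e-03, -1.74710704e-05]), 'tool_pos': array([0.18909744, 0.59505807, 0.23006594]), 'tool_rot': array([-0.57037695,  0.57108924,  0.4168143 , -0.4180826 ]), 'contact_force': array([0.43477167, 0.19536969, 0.12201395]), 'ft_torque': array([0.02145634, 0.04824917, 0.00362089]), 'gripper_width': 0.9985161715716796}
-0.0187
scene [[0.681, -0.456, 0.572, 0.035], [-0.732, -0.44, 0.52, -0.124], [0.015, -0.773, -0.634, 0.694], [0.0, 0.0, 0.0, 1.0]] [[414.8620282480331, 0.0, 316.1795822109954], [0.0, 414.8620282480331, 202.20479863064776], [0.0, 0.0, 1.0]]
side [[-0.982, -0.156, 0.108, 0.447], [-0.19, 0.818, -0.542, 0.965], [-0.004, -0.553, -0.833, 1.02], [0.0, 0.0, 0.0, 1.0]] [[496.0653713426982, 0.0, 318.95892238025914], [0.0, 496.0653713426982, 200.48991160667603], [0.0, 0.0, 1.0]]
```

View pics/scene0.png

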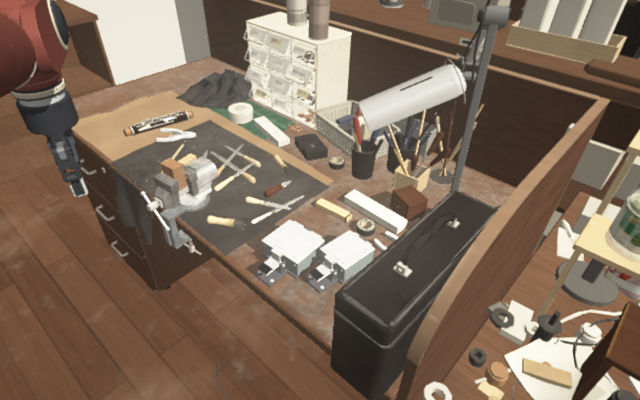

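View pics/side0.png

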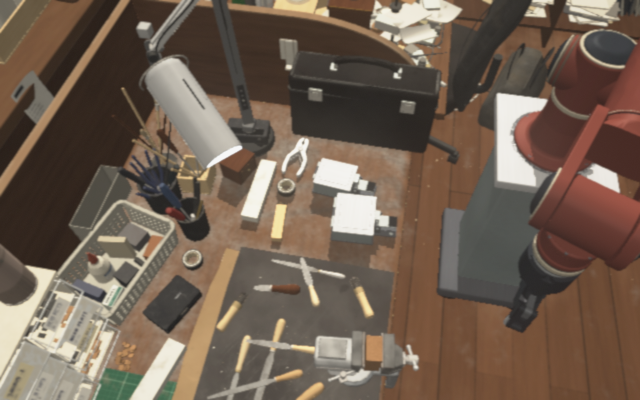

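The scene view shows the two cases at about (292,248) and (340,262); in the side view they are at (357,217) and (337,178). The smaller one is next to the black toolbox. I'll measure both lid tops.

```bash
python3 - <<'E'
from h import *
for n in("scene","side"):
    P=np.load(f"{n}0.npy"); img=cv2.imread(f"pics/{n}0.png")
    pts=P.reshape(-1,3)
    print(n,"rim z", np.nanmedian(P[(np.abs(P[...,0]-.45)<.15)&(np.abs(P[...,1])<.2)&(np.abs(P[...,2])<.02)][:,2]))
    m=(np.abs(P[...,2]-.048)<.008)&(P[...,0]>.25)&(P[...,0]<.75)&(np.abs(P[...,1])<.35)&(img.min(-1)>110)
    k,l,s,c=cv2.connectedComponentsWithStats(m.astype(np.uint8),connectivity=4)
    for i in range(1,k):
        if s[i,4]>150:
            q=P[l==i]; r=cv2.minAreaRect(q[:,:2].astype(np.float32)*1000)
            print(c[i].round(),s[i,4],r,np.median(q[:,2]).round(4))
    # toolbox extents
    t=(P[...,2]>.06)&(P[...,0]>.25)&(P[...,0]<.75)&(np.abs(P[...,1])<.5)
    q=P[t&(img.max(-1)<70)]; print("dark tall",np.nanpercentile(q,[2,50,98],axis=0).round(3).tolist())
    cr=(slice(210,300),slice(245,395)) if n=="scene" else (slice(145,255),slice(290,420))
    cv2.imwrite(f"pics/{n}c.png",cv2.resize(img[cr],None,fx=5,fy=5,interpolation=cv2.INTER_CUBIC))
E
```

```text
scene rim z 0.00010784140937342146
[301. 247.] 825 ((484.2464599609375, 323.82501220703125), (111.57384490966797, 52.18510818481445), 0.22950834035873413) 0.0484
[347. 250.] 1261 ((546.5791015625, 250.20021057128906), (80.16265869140625, 110.81908416748047), 86.0821304321289) 0.0485
[548. 374.] 1865 ((557.933837890625, -173.5439453125), (86.9912109375, 117.00497436523438), 78.14883422851562) 0.049
[499. 370.] 189 ((511.83123779296875, -110.70819091796875), (27.170917510986328, 26.57398223876953), 11.12918472290039) 0.0438
dark tall [[0.335, -0.221, 0.065], [0.389, 0.037, 0.187], [0.67, 0.103, 0.248]]
side rim z 0.0019126335390431404
[335. 174.] 1068 ((547.1552124023438, 250.0473175048828), (81.838134765625, 109.09288787841797), 83.123046875) 0.0504
[355. 203.] 745 ((485.1343688964844, 323.9090270996094), (110.18325805664062, 51.8359489440918), 0.24585963785648346) 0.0505
dark tall [[0.351, -0.214, 0.067], [0.548, 0.1, 0.202], [0.74, 0.118, 0.274]]
```

View pics/scenec.png

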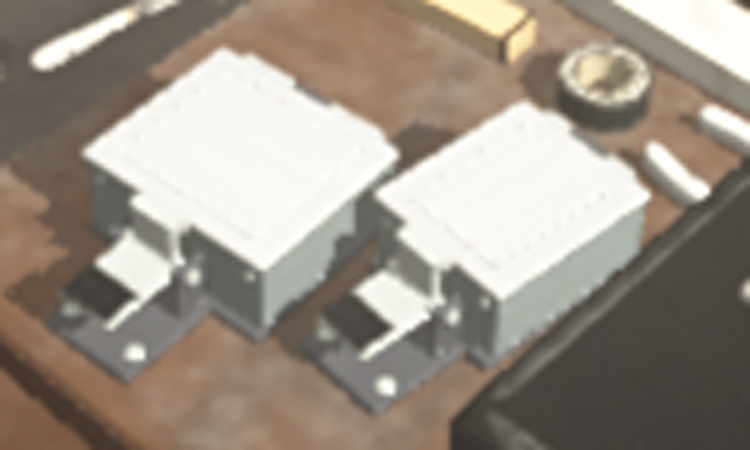

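View pics/sidec.png

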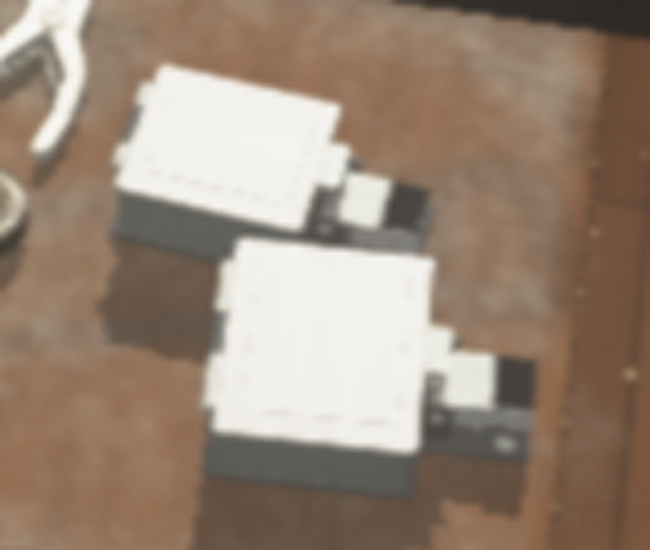

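The crops show the narrow case on the toolbox side. Its dark pad is at about (317,274) in the scene and (371,186) in the side view. Next I'll refine the yaw and the pad position.

```bash
python3 - <<'E'
from h import *
for n in("scene","side"):
    P=np.load(f"{n}0.npy"); img=cv2.imread(f"pics/{n}0.png")
    m=(np.abs(P[...,2]-.049)<.008)&(P[...,0]>.42)&(P[...,0]<.65)&(P[...,1]>.2)&(P[...,1]<.42)&(img.min(-1)>110)
    k,l,s,c=cv2.connectedComponentsWithStats(m.astype(np.uint8),connectivity=4)
    for i in range(1,k):
        if s[i,4]<300: continue
        q=P[l==i]; 
        # side edges: extremes of y per x bin
        xb=np.round(q[:,0]/.006); lo=[];hi=[]
        for b in np.unique(xb):
            w=q[xb==b]; 
            if np.ptp(w[:,1])>.07: lo.append(w[w[:,1].argmin()]);hi.append(w[w[:,1].argmax()])
        lo=np.array(lo);hi=np.array(hi)
        g=np.zeros((300,300),np.uint8); # metric mask 1mm
        ij=((q[:,:2]-[.4,.18])*1000).astype(int); g[ij[:,1].clip(0,299),ij[:,0].clip(0,299)]=255
        g=cv2.morphologyEx(g,cv2.MORPH_CLOSE,np.ones((9,9))); g=cv2.morphologyEx(g,cv2.MORPH_OPEN,np.ones((45,45)))
        cn=max(cv2.findContours(g,0,2)[0],key=cv2.contourArea); r=cv2.minAreaRect(cn)
        print(n,"open-rect",(np.array(r[0])+[400,180]).round(1),r[1:],"edge slopes",[np.degrees(np.arctan(np.polyfit(e[2:-2,0],e[2:-2,1],1)[0])).round(1) for e in(lo,hi)])
    d=(np.abs(P[...,2]-.032)<.006)&(img.max(-1)<75)&(P[...,0]>.38)&(P[...,0]<.52)&(P[...,1]>.2)&(P[...,1]<.42)
    k,l,s,c=cv2.connectedComponentsWithStats(d.astype(np.uint8))
    for i in range(1,k):
        if s[i,4]>25: q=P[l==i]; print(n,"pad",c[i].round(),s[i,4],q.mean(0).round(4),cv2.minAreaRect(q[:,:2].astype(np.float32)*1000))
    t=(P[...,2]>.06)&(P[...,0]>.3)&(P[...,0]<.75)&(P[...,1]<.3)&(P[...,1]>.0)
    q=P[t]; print("tall",np.nanpercentile(q,[1,50,99],axis=0).round(3).tolist())
E
```

```text
scene open-rect [487.5 351. ] ((104.0, 95.0), 90.0) edge slopes [np.float64(3.2), np.float64(2.5)]
scene open-rect [550.  249.5] ((77.0, 96.0), 90.0) edge slopes [np.float64(-5.8), np.float64(-4.9)]
scene pad [264. 268.] 58 [0.3973 0.3497 0.032 ] ((397.6331481933594, 349.66473388671875), (15.677635192871094, 23.49209213256836), 2.6695523262023926)
tall [[0.335, 0.012, 0.066], [0.412, 0.052, 0.21], [0.678, 0.11, 0.252]]
side open-rect [549.5 250. ] ((76.0, 95.0), 90.0) edge slopes [np.float64(-6.9), np.float64(-6.0)]
side open-rect [486.5 353. ] ((102.0, 93.0), 90.0) edge slopes [np.float64(3.4), np.float64(2.4)]
side pad [393. 221.] 41 [0.3958 0.3488 0.0345] ((396.13201904296875, 349.41839599609375), (11.658205032348633, 21.020448684692383), 4.968104839324951)
tall [[0.342, 0.001, 0.063], [0.519, 0.112, 0.193], [0.726, 0.12, 0.256]]
```

```bash
cat >> h.py <<'E'
from scipy.spatial.transform import Rotation as Ro
def tool():
    s=manip.state(); q=s["tool_rot"]; return s["tool_pos"],Ro.from_quat([q[1],q[2],q[3],q[0]]),s
O=np.array([.550,.250,0.]); YAW=np.radians(-5.8)
RC=Ro.from_euler('z',YAW)
def c2w(p): return O+RC.apply(np.array(p)/1000.)
def w2c(p): return RC.inv().apply(np.array(p)-O)*1000
def goal(pc,Rg):
    p,R,s=tool(); d=R.inv().apply(c2w(pc)-p)/.025; rv=np.degrees((R.inv()*Rg).as_rotvec())/5
    print("t",round(s["time"],2),"case-frame TCP mm",w2c(p).round(1),"F",s["contact_force"].round(2),"g",round(s["gripper_width"],2))
    print("shift units (tool axes)",d.round(2),"turn units",rv.round(2))
E
python3 - <<'E'
from h import *
p,R,s=tool(); print(R.as_matrix().round(2).tolist())
f=grab("wrist"); print(f["T_tool_cam"].round(3).tolist())
for n,px in(("scene",(317,274)),("side",(371,186))):
    P=np.load(f"{n}0.npy"); 
    f=grab(n);K=f["camera_matrix"];T=f["world_from_camera"]
    r=T[:3,:3]@np.array([(px[0]-K[0,2])/K[0,0],(px[1]-K[1,2])/K[1,1],1]); t=(.032-T[2,3])/r[2]; w=T[:3,3]+t*r
    print(n,P[px[1],px[0]].round(4),w.round(4),w2c(w).round(1))
    t=(P[...,2]>.14)&(P[...,0]>.15)&(P[...,0]<.8)&(P[...,1]>.13)&(P[...,1]<.5); q=P[t]; print(len(q), np.nanpercentile(q,[0,50,100],axis=0).round(2).tolist() if len(q) else "")
# jaw (tool x) along case +-y, tool y down
for sg in(1,-1):
    X=RC.apply([0,sg,0]);Y=np.array([0,0,-1.]);Rg=Ro.from_matrix(np.stack([X,Y,np.cross(X,Y)],1)); print(sg); goal([-92,0,150],Rg)
E
```

```text
[[0.3, -0.0, -0.95], [0.95, -0.0, 0.3], [-0.0, -1.0, 0.0]]
[[1.0, -0.0, 0.001, -0.002], [-0.001, -0.272, 0.962, -0.141], [-0.0, -0.962, -0.272, 0.068], [0.0, 0.0, 0.0, 1.0]]
scene [0.4636 0.2591 0.0295] [0.4619 0.2577 0.032 ] [-88.4  -1.3  32. ]
5856 [[0.15, 0.14, 0.14], [0.76, 0.34, 0.47], [0.8, 0.5, 0.57]]
side [0.4586 0.2571 0.0322] [0.4586 0.257  0.032 ] [-91.6  -2.3  32. ]
5087 [[0.15, 0.15, 0.14], [0.2, 0.42, 0.49], [0.8, 0.5, 0.57]]
1
t 0.25 case-frame TCP mm [-393.8  307.1  230.7] F [0.1  0.09 0.36] g 1.01
shift units (tool axes) [ -9.54   3.24 -14.34] turn units [-0.   -2.37 -0.01]
-1
t 0.25 case-frame TCP mm [-393.8  307.1  230.7] F [0.1  0.09 0.36] g 1.01
shift units (tool axes) [ -9.54   3.24 -14.34] turn units [ 2.000e-02  3.363e+01 -0.000e+00]
```

Call:
{"fn": "drive_tool", "kwargs": {"motion": [[[-0.6,0,-1],[0,0,0],1],[[-0.6,0,-1],[0,0,0],1],[[-0.7,0,-1],[0,0,0],1],[[-0.7,0,-1],[0,0,0],1],[[-0.7,0,-1],[0,0,0],1],[[-0.7,0,-1],[0,0,0],1],[[-0.7,0,-1],[0,0,0],1],[[-0.7,0,-1],[0,0,0],1],[[-0.7,0,-1],[0,0,0],1],[[-0.7,0,-1],[0,0,0],1],[[-0.7,0,-1],[0,-0.5,0],1],[[0,0,0],[0,-1,0],1]]}}

```text
time: 1.45
tool_pos: [0.3963, 0.3313, 0.2313]
tool_rot: [-0.542, 0.543, 0.454, -0.454]
contact_force: [0.0, 0.0, -0.2]
gripper_width: 0.001
```

```bash
cat >> h.py <<'E'
_X=RC.apply([0,1,0]);_Y=np.array([0,0,-1.])
RG=Ro.from_matrix(np.stack([_X,_Y,np.cross(_X,_Y)],1))
E
python3 -c "
from h import *
goal([-93,-1,60],RG)"
```

```text
t 1.45 case-frame TCP mm [-161.1   65.3  231.3] F [ 0.01  0.04 -0.22] g 0.0
shift units (tool axes) [-2.43  6.86 -2.91] turn units [ 0.01 -0.88 -0.01]
```

Call:
{"fn": "drive_tool", "kwargs": {"motion": [[[0,0,0],[0,-0.9,0],1],[[-0.6,0.5,-0.7],[0,0,0],1],[[-0.6,1,-0.7],[0,0,0],1],[[-0.6,1,-0.7],[0,0,0],1],[[-0.6,1,-0.7],[0,0,0],1],[[0,1,0],[0,0,0],1],[[0,0.5,0],[0,0,0],1],[[0,0,0],[0,0,0],1],[[0,0,0],[0,0,0],1]]}}

```text
time: 2.35
tool_pos: [0.4586, 0.2675, 0.1071]
tool_rot: [-0.524, 0.524, 0.475, -0.475]
contact_force: [-0.0, 0.9, -0.4]
gripper_width: -0.003
```

```bash
python3 -c "
from h import *
goal([-93,-1,40],RG)
f=grab('scene');cv2.imwrite('pics/s2.png',cv2.resize(f['img'][170:310,230:400],None,fx=4,fy=4))
f=grab('wrist');cv2.imwrite('pics/w2.png',f['img'])"
```

```text
t 2.35 case-frame TCP mm [-92.7   8.2 107.1] F [-0.04  0.94 -0.38] g -0.0
shift units (tool axes) [-0.37  2.68  0.01] turn units [0.01 0.04 0.01]
```

View pics/w2.png

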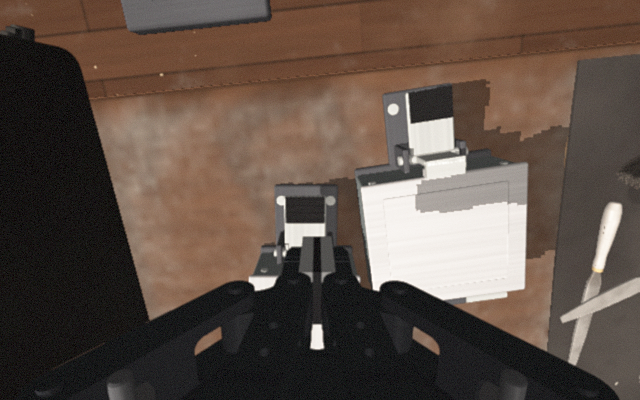

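The wrist view shows the narrow case's pad at (305,208) and the shut fingertips at x≈318. I need to move about 10 mm to −y, so I'll check that by casting a ray.

```bash
python3 -c "
from h import *
p,R,s=tool(); f=grab('wrist'); T=np.eye(4);T[:3,:3]=R.as_matrix();T[:3,3]=p
P=cloud(f,T@f['T_tool_cam'])
img=f['img']; m=(img.max(-1)<60); m[:190]=0;m[228:]=0;m[:,:280]=0;m[:,330:]=0
m&=np.abs(P[...,2]-.032)<.006
q=P[m]; print(len(q),w2c(np.nanmedian(q,axis=0)), w2c(np.nanpercentile(q,2,axis=0)),w2c(np.nanpercentile(q,98,axis=0)))
w=np.abs(P[...,2]-.048)<.004; w[:,:240]=0; w[:,365:]=0; q=w2c(P[w].reshape(-1,3)); print(len(q),q.min(0),q.max(0))
"
```

```text
930 [-89.4501929   -1.55728489  31.15890656] [-97.28536388 -14.9749955   29.76559035] [-81.78734952  11.92902551  32.57699064]
735 [-110.58691486  -40.39639135   44.00176965] [14.37741299 38.40584864 49.61773145]
```

Call:
{"fn": "drive_tool", "kwargs": {"motion": [[[-0.4,0.5,0],[0,0,0],1],[[0,1,0],[0,0,0],1],[[0,0.8,0],[0,0,0],1],[[0,0.4,0],[0,0,0],1],[[0,0,0],[0,0,0],1],[[0,0,0],[0,0,0],1]]}}

```text
time: 3.1
tool_pos: [0.4578, 0.2571, 0.0393]
tool_rot: [-0.524, 0.524, 0.475, -0.475]
contact_force: [0.3, -0.4, 0.2]
gripper_width: 0.001
```

```bash
python3 -c "
from h import *
goal([-93,-1.5,22],RG)"
```

```text
t 3.1 case-frame TCP mm [-92.5  -2.3  39.3] F [ 0.29 -0.44  0.24] g 0.0
shift units (tool axes) [0.03 0.69 0.02] turn units [0.01 0.03 0.  ]
```

Call:
{"fn": "drive_tool", "kwargs": {"motion": [[[0,0.2,0],[0,0,0],1],[[0,0.2,0],[0,0,0],1],[[0,0.2,0],[0,0,0],1],[[0,0.1,0],[0,0,0],1],[[0,0,0],[0,0,0],1]]}}

```text
time: 3.6
tool_pos: [0.4587, 0.2575, 0.0222]
tool_rot: [-0.524, 0.524, 0.476, -0.474]
contact_force: [0.7, -0.4, 6.8]
gripper_width: -0.001
```

```bash
cat > lid.py <<'E'
from h import *
# lid angle from side+scene clouds: points above the shut lid in case frame
def lid(tag=None):
    for n in("scene","side"):
        f=grab(n); q=w2c(cloud(f).reshape(-1,3)).reshape(400,640,3); im=f["img"]
        m=(q[...,2]>55)&(q[...,2]<140)&(q[...,0]>-40)&(q[...,0]<95)&(np.abs(q[...,1])<36)&(im.min(-1)>60)
        v=q[m]
        if len(v)>20:
            a=np.arctan2(v[:,2]-44,45-v[:,0]); r=np.hypot(v[:,2]-44,45-v[:,0]); print(n,len(v),"lid angle med",np.median(a).round(3),np.percentile(a,[10,90]).round(2),"r max",np.percentile(r,98).round(0))
        else: print(n,"no raised lid",len(v))
        if tag: 
            c=im[130:310,230:400] if n=="scene" else im[120:260,280:430]
            cv2.imwrite(f"pics/{n}_{tag}.png",cv2.resize(c,None,fx=3,fy=3))
E
python3 -c "
from lid import *
goal([-93,-1.5,20],RG); lid()"
```

```text
t 3.6 case-frame TCP mm [-91.6  -1.7  22.2] F [ 0.72 -0.43  6.82] g -0.0
shift units (tool axes) [0.01 0.09 0.06] turn units [0.03 0.03 0.01]
scene 468 lid angle med 0.54 [0.5  0.67] r max 93.0
side 658 lid angle med 0.641 [0.58 0.82] r max 96.0
```

Released: the lid is rising. I'll hold briefly, then let go of the tab.

Call:
{"fn": "drive_tool", "kwargs": {"motion": [[[0,0,0],[0,0,0],1],[[0,0,0],[0,0,0],1],[[0,0,0],[0,0,0],1],[[0,0,0],[0,0,0],1],[[0,0,0],[0,0,0],1],[[0,0,0],[0,0,0],1],[[0,-0.4,0.1],[0,0,0],1],[[0,-0.6,0.1],[0,0,0],1],[[0,0,0],[0,0,0],1],[[0,0,0],[0,0,0],1]]}}

```text
time: 4.7
tool_pos: [0.4524, 0.2577, 0.0468]
tool_rot: [-0.524, 0.524, 0.475, -0.475]
contact_force: [0.4, -0.4, -0.5]
gripper_width: -0.0
```

```bash
python3 -c "
from lid import *
goal([-40,-1.5,105],RG); lid('a')"
```

```text
t 4.7 case-frame TCP mm [-97.9  -2.2  46.8] F [ 0.39 -0.38 -0.51] g -0.0
shift units (tool axes) [ 0.02 -2.33 -2.32] turn units [0.01 0.04 0.  ]
scene 187 lid angle med 1.017 [1.01 1.04] r max 97.0
side 348 lid angle med 1.11 [1.06 1.29] r max 99.0
```

View pics/scene_a.png

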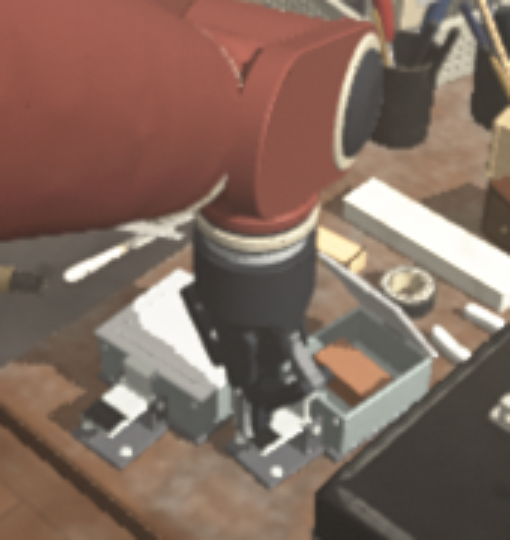

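Lid raised to about 1.05 rad, the wax block visible inside at crop (350,370), and the tab free. Now I'll go up, then forward until just short of the lid.

Call:
{"fn": "drive_tool", "kwargs": {"motion": [[[0,-1,0],[0,0,0],1],[[0,-1,0],[0,0,0],1],[[0,-0.6,0],[0,0,0],1],[[0,0,-0.8],[0,0,0],1],[[0,0,-0.8],[0,0,0],1],[[0,0,-0.8],[0,0,0],1],[[0,0,0],[0,0,0],1],[[0,0,0],[0,0,0],1]]}}

```text
time: 5.6
tool_pos: [0.5115, 0.2514, 0.1105]
tool_rot: [0.524, -0.524, -0.474, 0.475]
contact_force: [-0.2, -0.7, -0.3]
gripper_width: 0.002
```

```bash
python3 -c "
from lid import *
goal([40,-1.5,112],RG); lid()"
```

```text
t 5.6 case-frame TCP mm [-38.4  -2.5 110.5] F [-0.16 -0.7  -0.26] g 0.0
shift units (tool axes) [ 0.03 -0.07 -3.14] turn units [-0.02  0.03 -0.01]
scene 168 lid angle med 1.051 [0.83 1.08] r max 123.0
side 330 lid angle med 1.136 [1.08 1.31] r max 113.0
```

Call:
{"fn": "drive_tool", "kwargs": {"motion": [[[0,0,-0.4],[0,0,0],1],[[0,0,-0.4],[0,0,0],1],[[0,0,-0.3],[0,0,0],1],[[0,0,-0.3],[0,0,0],1],[[0,0,-0.3],[0,0,0],1],[[0,0,-0.3],[0,0,0],1],[[0,0,-0.2],[0,0,0],1],[[0,0,0],[0,0,0],1]]}}

```text
time: 6.5
tool_pos: [0.5676, 0.2461, 0.1113]
tool_rot: [-0.524, 0.524, 0.475, -0.475]
contact_force: [-1.0, 0.3, 0.2]
gripper_width: 0.0
```

```bash
python3 -c "
from lid import *
goal([50,-1.5,112],RG); lid()"
```

```text
t 6.5 case-frame TCP mm [ 17.9  -2.1 111.3] F [-1.    0.33  0.17] g 0.0
shift units (tool axes) [ 0.02 -0.03 -1.28] turn units [0.   0.03 0.  ]
scene 486 lid angle med 1.412 [1.17 1.45] r max 100.0
side 87 lid angle med 1.42 [1.16 1.45] r max 101.0
```

Call:
{"fn": "drive_tool", "kwargs": {"motion": [[[0,0,-0.3],[0,0,0],1],[[0,0,-0.3],[0,0,0],1],[[0,0,-0.3],[0,0,0],1],[[0,0,-0.3],[0,0,0],1],[[0,0,0],[0,0,0],1]]}}

```text
time: 7.1
tool_pos: [0.5978, 0.2431, 0.1112]
tool_rot: [-0.524, 0.524, 0.475, -0.475]
contact_force: [-0.3, 0.7, 0.5]
gripper_width: 0.001
```

```bash
python3 -c "
from lid import *
goal([56.6,-1.5,112],RG); lid()"
```

```text
t 7.1 case-frame TCP mm [ 48.3  -2.1 111.2] F [-0.25  0.68  0.52] g 0.0
shift units (tool axes) [ 0.02 -0.03 -0.33] turn units [ 0.01  0.03 -0.  ]
scene 766 lid angle med 1.782 [1.54 1.83] r max 93.0
side 296 lid angle med 1.773 [1.66 1.81] r max 94.0
```

Call:
{"fn": "drive_tool", "kwargs": {"motion": [[[0,0,-0.1],[0,0,0],1],[[0,0,-0.1],[0,0,0],1],[[0,0,-0.05],[0,0,0],1],[[0,0,0],[0,0,0],1]]}}

```text
time: 7.6
tool_pos: [0.603, 0.2427, 0.1112]
tool_rot: [-0.524, 0.524, 0.475, -0.475]
contact_force: [-0.5, 0.3, 0.1]
gripper_width: 0.003
```

Call:
{"fn": "drive_tool", "kwargs": {"motion": [[[0,0,-0.05],[0,0,0],1],[[0,0,0],[0,0,0],1]]}}

```text
time: 7.8
tool_pos: [0.6042, 0.2426, 0.1113]
tool_rot: [-0.524, 0.524, 0.475, -0.475]
contact_force: [-0.9, 0.8, -1.0]
gripper_width: 0.001
```

```bash
python3 -c "
from lid import *
goal([56.6,-1.5,112],RG); lid()"
```

```text
t 7.8 case-frame TCP mm [ 54.7  -1.9 111.3] F [-0.87  0.77 -1.02] g 0.0
shift units (tool axes) [ 0.02 -0.03 -0.08] turn units [0.   0.03 0.  ]
scene 826 lid angle med 1.862 [1.62 1.91] r max 93.0
side 342 lid angle med 1.848 [1.75 1.88] r max 95.0
```

Call:
{"fn": "drive_tool", "kwargs": {"motion": [[[0,0,-0.05],[0,0,0],1],[[0,0,0],[0,0,0],1]]}}

```text
time: 8.1
tool_pos: [0.6055, 0.2424, 0.1113]
tool_rot: [0.524, -0.524, -0.475, 0.475]
contact_force: [-1.4, -0.4, 0.1]
gripper_width: -0.0
```

Call:
{"fn": "drive_tool", "kwargs": {"motion": [[[0,0,-0.04],[0,0,0],1],[[0,0,0],[0,0,0],1]]}}

```text
time: 8.3
tool_pos: [0.6065, 0.2424, 0.1113]
tool_rot: [-0.524, 0.524, 0.475, -0.475]
contact_force: [-0.9, 0.9, -0.7]
gripper_width: -0.001
```

Call:
{"fn": "drive_tool", "kwargs": {"motion": [[[0,0,-0.04],[0,0,0],1],[[0,0,0],[0,0,0],1]]}}

```text
time: 8.5
tool_pos: [0.6075, 0.2422, 0.1113]
tool_rot: [-0.524, 0.524, 0.475, -0.475]
contact_force: [-0.9, -0.3, -0.0]
gripper_width: -0.001
```

```bash
python3 -c "
from lid import *
goal([56.6,-1.5,112],RG); lid()"
```

```text
t 8.5 case-frame TCP mm [ 58.   -1.9 111.3] F [-0.94 -0.32 -0.02] g -0.0
shift units (tool axes) [ 0.02 -0.03  0.06] turn units [ 0.    0.03 -0.  ]
scene 845 lid angle med 1.905 [1.67 1.95] r max 92.0
side 369 lid angle med 1.892 [1.81 1.93] r max 94.0
```

Call:
{"fn": "drive_tool", "kwargs": {"motion": [[[0,0,-0.04],[0,0,0],1],[[0,0,0],[0,0,0],1]]}}

```text
time: 8.8
tool_pos: [0.6083, 0.2422, 0.1112]
tool_rot: [0.524, -0.524, -0.475, 0.475]
contact_force: [-1.3, 0.3, -0.0]
gripper_width: 0.003
```

Call:
{"fn": "drive_tool", "kwargs": {"motion": [[[0,0,-0.04],[0,0,0],1],[[0,0,0],[0,0,0],1]]}}

```text
time: 9.0
tool_pos: [0.6086, 0.2422, 0.1112]
tool_rot: [0.524, -0.523, -0.474, 0.475]
contact_force: [-4.9, 0.7, 1.4]
gripper_width: 0.004
```

Force jumped to 4.9 N as the TCP stopped advancing, so the stop is reached. Backing off and clearing up and away.

Call:
{"fn": "drive_tool", "kwargs": {"motion": [[[0,0,0.2],[0,0,0],1],[[0,0,0.8],[0,0,0],1],[[0,-0.5,1],[0,0,0],1],[[0,-1,1],[0,0,0],1],[[0,-1,1],[0,0,0],1],[[0,-1,1],[0,0,0],1],[[0,-1,1],[0,0,0],1],[[0,-1,1],[0,0,0],1],[[0,0,1],[0,0,0],1],[[0,0,0],[0,0,0],1],[[0,0,0],[0,0,0],1]]}}

```text
time: 10.1
tool_pos: [0.4107, 0.2618, 0.2491]
tool_rot: [-0.523, 0.524, 0.476, -0.474]
contact_force: [-0.2, -0.9, 0.3]
gripper_width: 0.001
```

```bash
python3 -c "
from lid import *
goal([56.6,-1.5,112],RG); lid('f')
f=grab('wrist');p,R,s=tool();T=np.eye(4);T[:3,:3]=R.as_matrix();T[:3,3]=p
cv2.imwrite('pics/w9.png',f['img'])"
```

```text
t 10.1 case-frame TCP mm [-139.8   -2.4  249.1] F [-0.18 -0.86  0.35] g 0.0
shift units (tool axes) [ 0.    5.5  -7.84] turn units [0.03 0.04 0.01]
scene 990 lid angle med 1.916 [1.88 1.96] r max 95.0
side 500 lid angle med 1.903 [1.88 1.93] r max 98.0
```

View pics/scene_f.png

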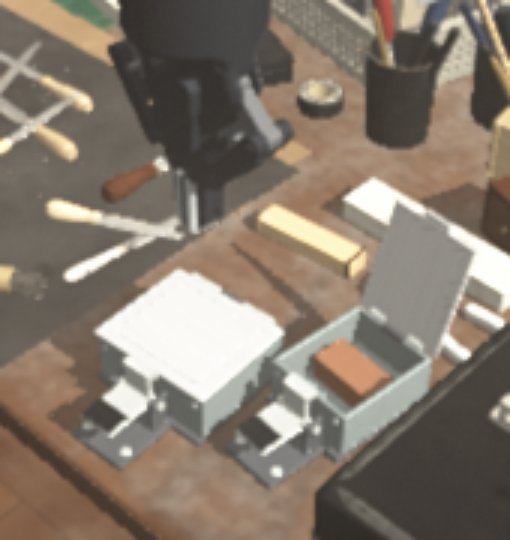

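View pics/side_f.png

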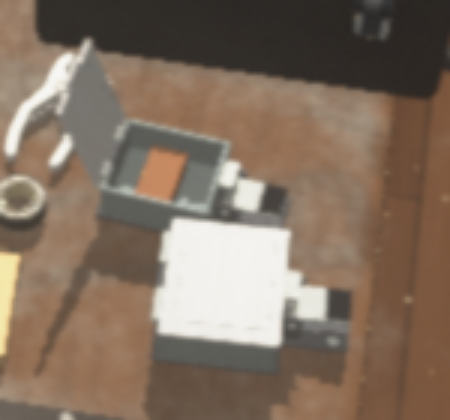

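The lid leans back past upright at about 1.9–1.91 rad, and the tab is back up. The wax lies inside, the wide case is shut, and nothing else appears moved. Handing in.

```bash
python3 -c "
from plant import manip
print(manip.job_done())"
```

```text
the job is handed in; nothing more can be done
None
```

The narrow case is open: its lid is back against its stop and stays there with the arm clear. I pressed its tab with the shut fingertips (about 7 N), so the lid sprang up to about 1.05 rad. Then I let go of the tab and pushed the lid back at about 1 N until the force jumped to 4.9 N at the stop. The arm then withdrew, and I handed in the job at about 10 s.

- **Lid angle:** after withdrawal the two fixed cameras read 1.92 and 1.90 rad, against 1.9 for fully open, a difference within calibration error.
- **Rest of the scene:** the last pictures show the tab back up, the wax block inside, the wide case shut and the other things apparently where they were. I judged the case and the other things by eye only and did not re-measure them.
- **Checks:** none failed. The pad position differed by 2–3 mm between cameras, and the wrist camera reading fell between them.

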